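# Set sprung tongs to the gauge gap and hold them there

## Robot

A 6-joint arm with a two-finger parallel gripper is mounted at the origin on a cart in front of the work surface, level with it; the furniture and walls round the work are solid. World frame = base frame: x ahead of the robot, y to its left, z up, the work surface at z = 0. Lengths are in m, angles in rad, forces in N, time in s.
With the tool pointing down it reaches from about 0.4 to 0.825 m from the base axis. Payload 7 kg.
Tool frame: the origin (TCP) lies midway between the tips of the shut fingers; the grasp point (between the pads) lies arm.hold_point_z behind it (arm.hold_point_z is the distance from the TCP to the grasp point, in m); z points along the fingers, y is the line along which they close (so a half turn about z gives the same grasp; the last joint's range is limited). The gripper opens to 88 mm and grips with 3 to 60 N. Pads are 19 mm wide; open, the fingers measure 130 mm over their backs; the gripper's body (78 mm by 193 mm) begins 47 mm behind the grasp point.
Start: joints at [-0.972, 0.359, 0.012, 0, -1.224, -0.288], TCP at [0.206, -0.643, 0.227] pointing down, gripper open.
Joint ranges: [-3.07, 3.07], [-1.43, 2.12], [-1.02, 1.25], [-3.03, 1.67], [-3.05, -0], [-3.03, 3.03]. Speed limits (rad/s): [2.39, 2.39, 3.01, 3.14, 3.14, 3.14].

## Interface

Orientations are given as [roll, pitch, yaw] about the fixed x, y, z axes, in that order (R = Rz(yaw) Ry(pitch) Rx(roll)).
In Python, from station import arm gives the robot as it stands.
- The arm moves only by the shell command python3 -m crank 'ROWS' [OPENING] [FORCE]. ROWS is JSON, a list that holds one entry, the list of rows, each a list of 4 numbers: the shift along the tool's x, y, z in units of 25 mm (1.0 is 25 mm), then the turn about the tool's z in units of 5 degrees (1.0 is 5 degrees). A call has 1 to 12 rows; each row is the pose to reach, as a shift and turn from the pose commanded when the call began, along the tool's axes at that moment; what a row does not reach only later rows make up. A row lasts 1/8 s, in which the tool goes at most 62.5 mm and 10.7 degrees, less where a joint would pass 70% of its speed; a pose out of reach is approached as far as the arm can. A call with a gripper value outside its range is refused whole. OPENING is the closure, from 0 (fully open) to 1 (shut), set as the call begins (- or left out, the last holds). The fingers move at their own pace and stop on an object; FORCE is the grip in N (left out, the last holds). Time passes only in rows, so rows that repeat a pose let the fingers close. It gives the time, the measured TCP pose, the force, the opening and the grip force at its end, in the units of the state.
- arm.get_state(): the state, without advancing time (a new reading comes with each control period).
- arm.grab_frame(name): name is "scene" or "top"; returns (picture, depth): 384x512x3 uint8, red, green, blue; 384x512 float32, m along the optical axis (not along the pixel's ray), 0 where there is no reading.
- arm.get_calibration(name): a dict with "mtx" (3x3 intrinsics, pixels), "R" (3x3) and "t" (3): a world point X has camera coordinates R X + t. Camera axes: x right, y down, z forward; pixel columns grow to the right and rows downward; lengths in m; the calibration is good to about 2 mm. A picture is of the moment at which its call begins. get_calibration takes no time and is no camera call.
- arm.job_done(): hands the job in; it is judged then, once.
Trained networks look in the newest picture that a camera, given by its name, has taken for a name from the list of things; names that differ only in an ending like _2 or _b are one class to them, and where a whole thing is asked for, a point or a joint stands for the part that bears it (a point fixed in the world has none). Each returns a list of dicts, best first, with "score" (0 to 1); they miss things now and then, are a little off and sometimes report something else, mostly with a low value. They report only what shows in the picture. A call takes as long as a camera call. They do not tell look-alikes from the thing itself.
- arm.recognise(thing, camera): "extent" ([left, top, width, height] in pixels, round what is visible of it).
- arm.trace(thing, camera): "mask" (384x512 bool, what is visible of it) and "extent" ([left, top, width, height] in pixels, round what is visible of it).
The state is a dict: "t": time; "q": joint angles; "qd": joint speeds; "joint_efforts": joint torques, N m; "eef_pos": TCP position; "ee_rot": TCP orientation; "force": force on the tool from outside, world axes, zero at the start; "moment": the same for the moment, N m; "width": finger opening in m; "gripper_force": force on a finger pad.
Only numpy, scipy, OpenCV 4.12 (cv2) and the standard library are available. Lean on these libraries where they do the work, as an engineer would, in place of code of your own. Each camera call takes 0.05 s, during which the arm holds its last target. There are 200 camera calls.

## Task

Put the loose aluminium gauge block, ridges up, fully down over the two pegs of its base plate and let go of it. Then pick up the sprung steel tongs, squeeze them until the gap between the tips matches the two ridges on the gauge (24 mm between the inner faces of the tips), and carry them level to just above (within about 30 mm of) the seated gauge, one tip over the middle of each ridge, without touching the gauge. The program finishes while the robot is still holding the tongs steady there at that gap, with nothing else supporting them; leave the other things on the table where they are.

Things in the scene. Friction and masses are not known exactly. Their poses are not given: they have to be found in the camera images.
- gauge_base: dark steel base plate, 110 (x) by 80 (y) by 10 mm, fixed to the table; origin at the centre of its underside. Two upright pegs stand on its top at x = -18 and +18 mm (y = 0): 10 mm thick, 12 mm tall, the top 5 mm tapered to 4 mm. Four 3 mm high bolt heads at the corners. It does not move.
- seat (a point): centre of the base plate's top face, midway between the pegs, 10 mm above the table; same axes as the base plate
- gauge: loose plain aluminium gauge block, 64 (x) by 44 (y) by 34 mm, 0.25 kg, with two dark 3 mm high and wide, 50 mm long ridges along x on its top; origin at the centre of its underside, z up. Two 13 mm holes, 16 mm deep, in the underside at x = -18 and +18 mm fit over the pegs, either way round. Grasp it by its 44 mm width. Seated, its origin is at point seat and its x axis along the plate's.
- ridge_left (a point): middle of the top edge of the ridge at y = +12 mm, 37 mm above the gauge block's underside
- ridge_right (a point): middle of the top edge of the ridge at y = -12 mm, 37 mm above the gauge block's underside; the ridges are 24 mm apart, centre to centre
- tongs: loose sprung steel tongs, like big tweezers, standing on the table, 183 mm long, 32 mm high, 0.125 kg; origin at the underside, midway between the two finger plates, x toward the tips, y toward the left arm (part of this body), z up. The 25 mm thick spring drum stands 95 mm behind the origin, the tips are 70 mm in front.
- tongs_arm (a joint): squeeze of the tongs (take them by the finger plates): angle of the right arm about the drum; 0 relaxed (tip gap 44 mm), about 0.12 rad at the marked gap of 24 mm, stop at 0.2 (gap 11 mm). The spring pushes each finger plate out with about 2 N relaxed, 8 N at the marked gap. Squeezed, the middle line of the tongs turns by half this angle from the body's x axis, toward the left arm.
- finger_plate_left (a point): centre of the outer face of the left finger plate, 15 mm above the underside of the tongs. The plates are 44 mm long, 4 mm thick and 30 mm high (from the underside up); over their outer faces they measure 51 mm relaxed, and 40 mm and parallel at the marked tip gap of 24 mm (1 mm there is about 1.7 mm at the tips).
- finger_plate_right (a point): the same point on the right finger plate
- tip_left (a point): end of the left arm's tip, at its inner face and lower edge, 10 mm above the underside of the tongs; the tips are 4 mm thick and 10 mm high
- tip_right (a point): the same point on the right arm's tip; the tip gap is the distance between these two points
- bin_blue: small blue open bin of nuts, 100x69x51 mm, a bystander; origin at the centre of its underside
- mug: blue mug, 80 mm across, 92 mm tall, a bystander; origin at the centre of its underside
- ground_clamp: brass-coloured spring earth clamp, 176 mm long, a bystander behind the tongs; origin at the centre of its underside
- offcut_3: thin tube offcut, 19x19x150 mm, a bystander near the front edge; origin at the centre of its underside
There are look-alikes about, which are no part of the job. Leave any yellow look-alike of the gauge alone.

How it is judged:
By the outcome, as a careful person would: the job done as asked, in the order asked, and still so for the second after the job is handed in, while the arm keeps its last pose, push and grip.
It also fails if it takes over 56 s, if anything falls off the work surface, if the arm or the gripper's body presses on something with over 40 N, if the wrist force passes 120 N, or if a joint passes its speed limit or range.

## Working session

There is one attempt and no reset: what is moved stays moved. The work goes in short steps, Python scripts to look and compute and a shell command to move; the robot and the scene stay as the last step left them, time stands still between calls to the robot, and variables do not carry over. Pictures are saved under pics/ and viewed, at most 10 in all, crops included, and the job is handed in when it is done.

```bash
ls; mkdir -p pics; python3 - <<'E'
from station import arm
import cv2,numpy as np
s=arm.get_state();print(s['t'],s['eef_pos'],s['ee_rot'],s['width'],arm.hold_point_z)
for n in("scene","top"):
    p,d=arm.grab_frame(n);cv2.imwrite(f'pics/{n}0.png',cv2.resize(p[:,:,::-1],(800,600)))
    c=arm.get_calibration(n);print(n,c['mtx'].tolist(),(-c['R'].T@c['t']).round(3),c['R'].round(2).tolist())
    np.savez(f'{n}0.npz',p=p,d=d)
    for t in("gauge","gauge_base","tongs","mug"):
        print(t,[(round(r['score'],2),[int(v) for v in r['extent']]) for r in arm.recognise(t,n)][:4])
E
```

```text
pics
0.0 [ 0.206244   -0.64218987  0.22560993] [ 3.13990302e+00 -1.34146429e-04 -2.83093029e+00] 0.08768440808660713 0.0188
scene [[475.4296391335212, 0.0, 253.72785708456308], [0.0, 475.4296391335212, 184.38802960051132], [0.0, 0.0, 1.0]] [-0.338  0.605  0.897] [[-0.57, -0.82, -0.02], [-0.5, 0.37, -0.78], [0.65, -0.43, -0.62]]
gauge [(0.94, [137, 222, 28, 20]), (0.56, [182, 227, 31, 24])]
gauge_base [(0.82, [235, 183, 33, 25])]
tongs []
mug [(0.7, [82, 211, 34, 49])]
top [[357.6325883203847, 0.0, 254.4003809872164], [0.0, 357.6325883203847, 191.9087046915805], [0.0, 0.0, 1.0]] [0.367 0.061 1.315] [[0.01, -1.0, 0.02], [-0.99, -0.01, -0.15], [0.15, -0.02, -0.99]]
gauge [(0.54, [165, 172, 21, 22]), (0.51, [189, 204, 18, 18])]
gauge_base [(0.74, [313, 145, 46, 15]), (0.72, [251, 177, 23, 28])]
tongs [(0.61, [338, 215, 19, 30])]
mug [(0.9, [126, 157, 28, 32])]
```

View pics/top0.png

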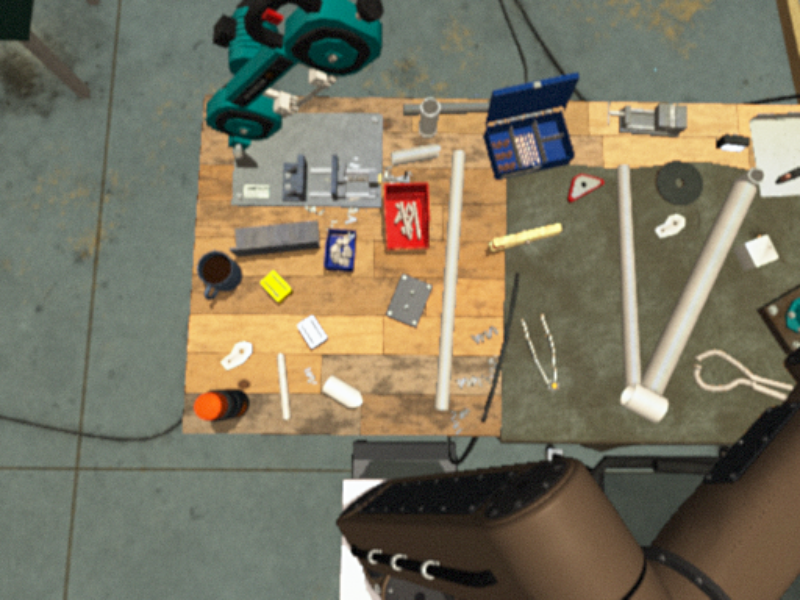

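View pics/scene0.png

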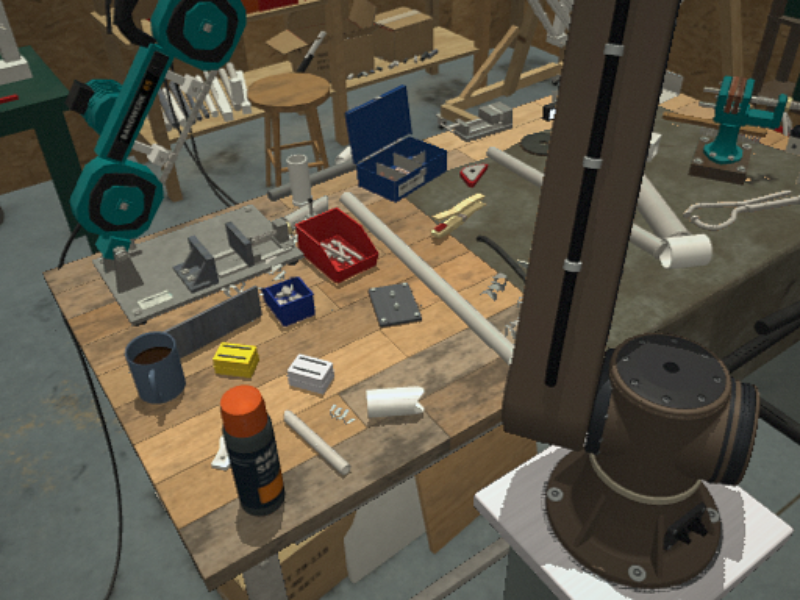

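Top view (800×600 px): the gauge candidates are the yellow block (275,286) and the plain white/aluminium block with two dark ridges (312,331). I choose the aluminium one. Base plate: the dark plate with pegs at (409,300), not the grey plate at the back (305,160). Tongs: the slim V at (540,350) with its drum at (553,385), not the large pliers at (740,375) or the yellowish clamp at (525,237).

```bash
cat > h.py <<'E'
import numpy as np,cv2
from station import arm
def world(n,d):
    c=arm.get_calibration(n);v,u=np.mgrid[0:384,0:512];K=c['mtx']
    X=np.stack([(u-K[0,2])/K[0,0]*d,(v-K[1,2])/K[1,1]*d,d],-1)
    W=(X-c['t'])@c['R'];W[d==0]=np.nan;return W
def proj(n,P):
    c=arm.get_calibration(n);q=(np.atleast_2d(P)@c['R'].T+c['t'])@c['mtx'].T;return q[:,:2]/q[:,2:]
def grid(n,p,d,cx,cy,h,z,s):
    """orthorectified view at height z: x up, y left, s px per m, half-size h"""
    m=int(h*s);a=(m-np.arange(2*m))/s
    X,Y=np.meshgrid(cx+a,cy+a,indexing='ij')
    q=proj(n,np.stack([X,Y,0*X+z],-1).reshape(-1,3)).reshape(2*m,2*m,2).astype(np.float32)
    return cv2.remap(p,q[...,0],q[...,1],cv2.INTER_CUBIC)
E
python3 - <<'E'
from h import *
W={}
F={}
for n in("top","scene"):
    z=np.load(n+'0.npz');F[n]=(z['p'],z['d']);W[n]=world(n,z['d'])
def at(u,v):return W['top'][int(v*.64),int(u*.64)].round(3)
for k,uv in dict(g=(312,331),base=(409,300),drum=(553,385),tl=(524,320),tr=(543,316),yel=(275,286)).items():print(k,at(*uv))
def rect(n,c,r,lo,hi):
    w=W[n];m=(np.hypot(w[...,0]-c[0],w[...,1]-c[1])<r)&(w[...,2]>lo)&(w[...,2]<hi)
    q=w[m];R=cv2.minAreaRect(q[:,:2].astype(np.float32));print(n,m.sum(),np.round(R[0],4),np.round(R[1],4),round(R[2],1),'z',np.percentile(q[:,2],[10,50,90]).round(4))
for n in W:
    rect(n,at(312,331),.05,.026,.05)
    rect(n,at(409,300),.085,.006,.03)
    b=at(312,331);tb=at(409,300);t=at(553,385)
# crops orthorectified
a=grid('top',F['top'][0],0,b[0],b[1],.06,.035,2200);c=grid('scene',F['scene'][0],0,b[0],b[1],.06,.035,2200)
e=grid('top',F['top'][0],0,tb[0],tb[1],.075,.01,1760);f=grid('top',F['top'][0],0,t[0]+.07,t[1],.13,.02,1015)
print('tongs centre',t[0]+.07,t[1])
cv2.imwrite('pics/c1.png',np.vstack([np.hstack([a,c,]),np.hstack([e,f])])[:,:,::-1] if a.shape==f.shape==e.shape else np.vstack([np.hstack([a,c]),np.hstack([cv2.resize(e,(264,264)),cv2.resize(f,(264,264))])])[:,:,::-1])
E
```

```text
g [0.486 0.237 0.035]
base [0.561 0.015 0.012]
drum [ 0.368 -0.316  0.027]
tl [ 0.522 -0.261  0.001]
tr [ 0.528 -0.301  0.017]
yel [0.586 0.323 0.039]
top 221 [0.4851 0.2361] [0.0645 0.0438] 34.0 z [0.0302 0.0338 0.0378]
top 611 [0.5569 0.0052] [0.1369 0.1368] 46.2 z [0.0071 0.0102 0.0145]
scene 354 [0.4838 0.2376] [0.0653 0.0469] 35.7 z [0.0303 0.0349 0.0377]
scene 732 [ 0.5535 -0.0057] [0.1253 0.1137] 68.8 z [0.0083 0.0111 0.0157]
tongs centre 0.438 -0.316
```

View pics/c1.png

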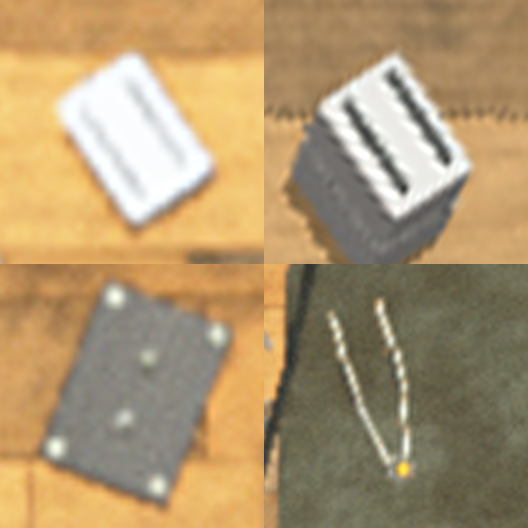

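The crops confirm it. Top row: the aluminium block has two dark ridges. Bottom left: the plate with two pegs and four bolts. Bottom right: the V-shaped tongs with tips at (332,315) and (379,300) and the drum at (403,468). Next I refine the poses.

```bash
python3 - <<'E'
from h import *
for n in("top","scene"):
    z=np.load(n+'0.npz');p,d=z['p'],z['d'];s=2000
    g=grid(n,p,d,.561,.015,.075,.010,s);hsv=cv2.cvtColor(g,cv2.COLOR_RGB2HSV)
    m=((hsv[...,1]<70)).astype(np.uint8);m=cv2.morphologyEx(m,cv2.MORPH_CLOSE,np.ones((25,25)));m=cv2.morphologyEx(m,cv2.MORPH_OPEN,np.ones((25,25)))
    k,l,st,c=cv2.connectedComponentsWithStats(m);i=1+np.argmax(st[1:,4])
    R=cv2.minAreaRect(np.argwhere(l==i)[:,::-1].astype(np.float32))
    print(n,'base',(.561+.075-R[0][1]/s).__round__(4),(.015+.075-R[0][0]/s).__round__(4),np.round(np.array(R[1])/s,4),R[2],st[i,4]/s/s)
    # pegs top at z=.022
    g=grid(n,p,d,.563,.012,.035,.020,4000);cv2.imwrite(f'/tmp/peg_{n}.png',g[:,:,::-1])
    g=grid(n,p,d,.447,-.296,.11,.025,1270);cv2.imwrite(f'/tmp/t_{n}.png',g[:,:,::-1])
    W=world(n,d);mm=(abs(W[...,0]-.447)<.11)&(abs(W[...,1]+.296)<.08)&(W[...,2]>.013)&(W[...,2]<.05)
    q=W[mm];R=cv2.minAreaRect(q[:,:2].astype(np.float32)) if len(q)>5 else 0;print(len(q),R)
a=[cv2.resize(cv2.imread(f'/tmp/{k}_{n}.png'),(280,280)) for k in('peg','t') for n in('top','scene')]
cv2.imwrite('pics/c2.png',np.vstack([np.hstack(a[:2]),np.hstack(a[2:])]))
E
```

```text
top base 0.5631 0.0128 [0.0784 0.1083] 21.03750991821289 0.008127
233 ((0.4687384366989136, -0.29125750064849854), (0.22198358178138733, 0.08613859117031097), 32.946678161621094)
scene base 0.5602 0.0134 [0.0852 0.1176] 20.556045532226562 0.009145
47 ((0.5194023847579956, -0.25146400928497314), (0.08478545397520065, 0.05272078141570091), 72.98542022705078)
```

View pics/c2.png

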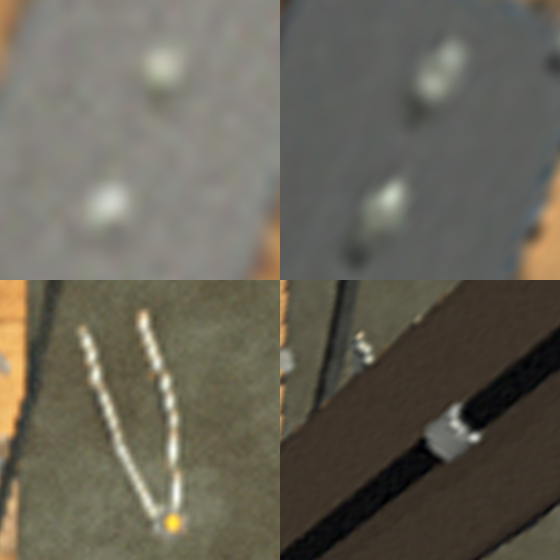

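Refined poses: gauge (0.4845, 0.237) at yaw 35°, base (0.563, 0.013) at yaw −21°, tongs about (0.457, −0.294) at yaw 17°. I move via (0.48, −0.25) towards the gauge.

```bash
cat >> h.py <<'E'
def to(x,y,z,yaw):
    s=arm.get_state();P=s['eef_pos'];Y=s['ee_rot'][2];dx,dy=x-P[0],y-P[1]
    a=np.array([np.cos(Y)*dx+np.sin(Y)*dy,np.sin(Y)*dx-np.cos(Y)*dy,P[2]-z])/.025
    t=-((np.degrees(Y)*-1+yaw+180)%360-180)/5
    print('rows',a.round(2),'turn',round(t,2),'from',P.round(4),np.degrees(Y).round(2),'t',round(s['t'],2),'F',np.round(s['force'],1),'w',round(s['width'],4),round(s['gripper_force'],1))
E
python3 -m crank '[[[-1.9,1.4,0,0],[-3.8,2.9,0,0],[-5.7,4.3,0,0],[-7.6,5.8,0,0],[-9.5,7.2,0,0],[-11.4,8.7,0,0],[-13.3,10.1,0,0],[-15.2,11.6,0,0],[-16,13.9,0,-1],[-16.8,16.2,0,-2],[-17.5,18.5,0,-3],[-18.3,20.8,0,-3.4]]]' 0 
python3 -c "
from h import *
to(.4845,.237,.10,-145.2)"
```

```text
t: 2.0
eef_pos: [0.4827, -0.0058, 0.2271]
ee_rot: [-3.141, 0.001, -2.532]
force: [1.3, 0.4, 0.8]
width: 0.0877
gripper_force: 0.0
rows [-5.62  7.92  5.08] turn 0.02 from [ 0.4827 -0.0058  0.2271] -145.08 t 2.0 F [1.3 0.4 0.8] w 0.0877 0.0
```

```bash
python3 -m crank '[[[-1.4,2,0.6,0],[-2.8,4,1.8,0],[-4.2,6,3,0],[-5.4,7.7,4,0],[-5.6,7.9,5.1,0],[-5.6,7.9,5.1,0]]]' 
python3 - <<'E'
from h import *
to(.4845,.237,.006,-145.2)
p,d=arm.grab_frame('scene');q=arm.grab_frame('top')[0]
a=cv2.resize(p[160:310,90:290],(600,450));cv2.imwrite('pics/s2.png',a[:,:,::-1])
E
```

```text
t: 2.75
eef_pos: [0.4838, 0.2345, 0.0969]
ee_rot: [-3.141, -0.004, -2.533]
force: [-0.3, -0.6, 0.1]
width: 0.0876
gripper_force: 0.0
rows [-0.08  0.07  3.64] turn 0.02 from [0.4838 0.2345 0.0969] -145.1 t 2.75 F [-0.3 -0.6  0.1] w 0.0876 0.0
```

View pics/s2.png

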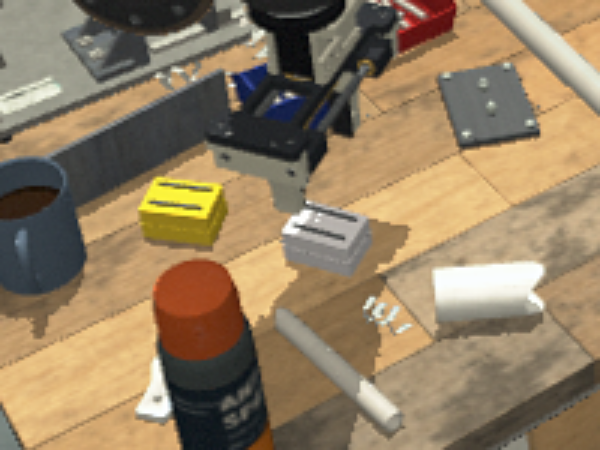

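The open fingers, near (290,195) and (345,120), straddle the aluminium gauge at (325,240), about 60 mm above it. I descend and grip.

```bash
python3 -m crank '[[[-0.1,0.1,1.2,0],[-0.1,0.1,2.4,0],[-0.1,0.1,3.3,0],[-0.1,0.1,3.65,0],[-0.1,0.1,3.65,0]]]' 
python3 -m crank '[[[0,0,0,0],[0,0,0,0],[0,0,0,0],[0,0,0,0],[0,0,0,0],[0,0,0,0]]]' 1 25
python3 -c "
from h import *
to(.563,.0128,.09,-201)"
```

```text
t: 3.48
eef_pos: [0.4863, 0.2377, 0.0086]
ee_rot: [3.142, 0.001, -2.535]
force: [0.6, -0.3, 0.4]
width: 0.0875
gripper_force: 0.0
t: 4.22
eef_pos: [0.4858, 0.2379, 0.0079]
ee_rot: [-3.142, 0.0, -2.534]
force: [-0.8, 0.6, 2.0]
width: 0.0438
gripper_force: 25.0
rows [ 2.61 -9.16 -3.28] turn 11.16 from [0.4858 0.2379 0.0079] -145.19 t 4.22 F [-0.8  0.6  2. ] w 0.0438 25.0
```

```bash
python3 -m crank '[[[0,0,-1.5,0],[0,0,-3,0.5],[0.5,-1.6,-3.3,2.4],[0.9,-3.2,-3.3,4.4],[1.3,-4.8,-3.3,6.4],[1.8,-6.4,-3.3,8.4],[2.2,-7.8,-3.3,10.2],[2.5,-8.8,-3.3,11.1],[2.6,-9.2,-3.3,11.2],[2.6,-9.2,-3.3,11.2],[2.6,-9.2,-3.3,11.2]]]' 
python3 - <<'E'
from h import *
to(.563,.0128,.04,-201)
s=arm.get_state();P=s['eef_pos'];und=P[2]-.008
for n in('scene','top'):
    p,d=arm.grab_frame(n);np.savez(n+'1.npz',p=p,d=d)
p=np.load('scene1.npz')['p'];c=proj('scene',P+[0,0,.01])[0].astype(int);print(c)
cv2.imwrite('pics/s3.png',cv2.resize(p[c[1]-60:c[1]+60,c[0]-80:c[0]+80],(800,600),interpolation=cv2.INTER_CUBIC)[:,:,::-1])
W=world('scene',np.load('scene1.npz')['d'])
E
```

```text
t: 5.6
eef_pos: [0.5634, 0.0126, 0.0902]
ee_rot: [-3.142, -0.0, 2.773]
force: [0.5, 0.4, -1.9]
width: 0.044
gripper_force: 25.0
rows [0.02 0.   2.01] turn -0.02 from [0.5634 0.0126 0.0902] 158.88 t 5.6 F [ 0.5  0.4 -1.9] w 0.044 25.0
[251 168]
```

View pics/s3.png

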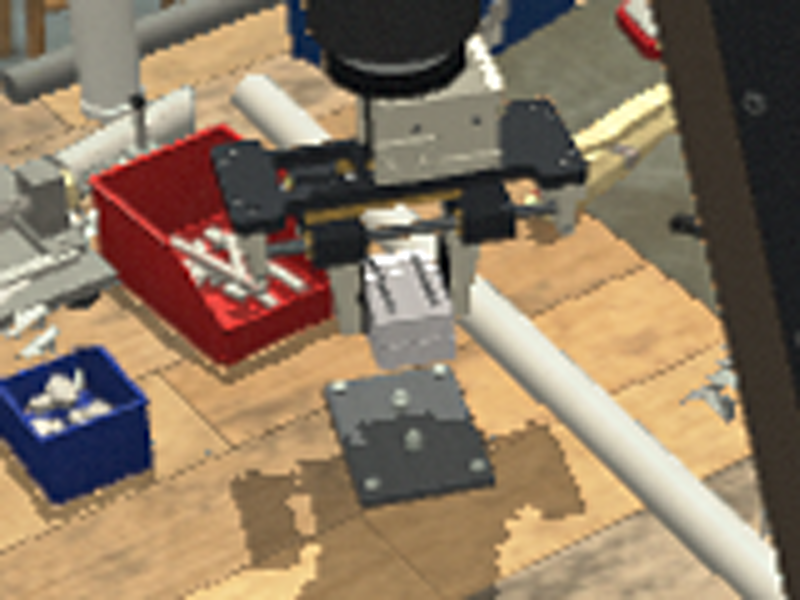

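The gauge hangs level between the fingers. Its near lower edge runs (378,366)–(452,358) and the base corners are at (365,507), (494,482), (330,383) and (445,365). I compare these with the projections.

```bash
python3 - <<'E'
from h import *
P=np.array([.5634,.0126]);
def T(c,yaw,pts):
    a=np.radians(yaw);R=np.array([[np.cos(a),-np.sin(a)],[np.sin(a),np.cos(a)]])
    return np.c_[np.array(pts)[:,:2]@R.T+c,np.array(pts)[:,2]]
def cr(X):return ((proj('scene',X)-[171,108]+.5)*5-.5).round(1).tolist()
print('gauge low corners + top',cr(T(P,-21,[[-.032,.022,.082],[-.032,-.022,.082],[-.032,.022,.116],[-.032,-.022,.116]])))
print('shift +2mm x',cr(T(P,-21,[[-.030,.022,.082],[-.030,-.022,.082]])))
B=[.563,.0128]
print('base near l,r, far l,r',cr(T(B,-21,[[-.055,.04,.01],[-.055,-.04,.01],[.055,.04,.01],[.055,-.04,.01]])))
print('pegs',cr(T(B,-21,[[-.018,0,.020],[.018,0,.020]])))
z=np.load('top1.npz');W=world('top',z['d']);W2=world('scene',np.load('scene1.npz')['d'])
w=W2;m=(np.hypot(w[...,0]-.55,w[...,1]-.0126)<.06)&(abs(w[...,2]-.112)<.005);q=w[m]
d=(q[:,:2]-P)@np.array([np.cos(-.3665),np.sin(-.3665)]);print(len(q),'near-x extent',np.percentile(d,[0,2,5,95]).round(4))
E
```

```text
gauge low corners + top [[380.1, 370.6], [456.6, 357.6], [378.0, 321.7], [455.8, 308.8]]
shift +2mm x [[379.3, 368.4], [455.7, 355.5]]
base near l,r, far l,r [[362.7, 500.5], [499.0, 476.2], [322.5, 384.2], [451.3, 362.4]]
pegs [[415.4, 434.8], [400.9, 397.2]]
167 near-x extent [-0.0392 -0.0364 -0.0358  0.0222]
```

```bash
python3 -m crank '[[[0.04,0,1.2,0],[0.04,0,2.2,0],[0.04,0,2.4,0],[0.04,0,2.5,0],[0.04,0,2.6,0],[0.04,0,2.6,0]]]' | tr '\n' ' '
python3 -m crank '[[[0,0,0.08,0],[0,0,0.14,0],[0,0,0.2,0],[0,0,0.2,0]]]' | tr '\n' ' '
```

```text
t: 6.45 eef_pos: [0.5633, 0.0125, 0.0259] ee_rot: [3.141, 0.001, 2.772] force: [0.4, -0.4, -1.6] width: 0.0438 gripper_force: 25.0 t: 6.95 eef_pos: [0.5639, 0.0124, 0.0206] ee_rot: [3.141, 0.002, 2.772] force: [4.6, -3.2, -0.4] width: 0.0439 gripper_force: 25.0
```

```bash
python3 -m crank '[[[-0.06,0,0.04,0],[-0.06,0,0.1,0],[-0.06,0,0.14,0],[-0.06,0,0.14,0]]]' | tr '\n' ' '
```

```text
t: 7.45 eef_pos: [0.5638, 0.0117, 0.0178] ee_rot: [-3.141, -0.0, 2.772] force: [-2.7, -0.2, 13.9] width: 0.0436 gripper_force: 25.0
```

Seated: 14 N upward at TCP z = 17.8 mm. I release, rise, then look at the seat and measure the tongs.

```bash
python3 -m crank '[[[0,0,-0.05,0],[0,0,-0.05,0],[0,0,-0.05,0],[0,0,-0.05,0],[0,0,-1,0],[0,0,-3,0],[0,0,-5,0],[0,0,-6.5,0],[1,-2,-6.5,0],[1,-4.5,-6.5,0],[1,-4.5,-6.5,0]]]' 0 | tr '\n' ' '
python3 - <<'E'
from h import *
to(.457,-.294,.15,-163)
F={}
for n in('scene','top'):
    p,d=arm.grab_frame(n);np.savez(n+'2.npz',p=p,d=d);F[n]=(p,d)
c=np.array([.5635,.0125])
for n in F:
    w=world(n,F[n][1]);m=(np.hypot(w[...,0]-c[0],w[...,1]-c[1])<.045)&(w[...,2]>.035)&(w[...,2]<.06)
    q=w[m];R=cv2.minAreaRect(q[:,:2].astype(np.float32));print(n,m.sum(),R,np.percentile(q[:,2],[10,50,90]).round(4))
a=cv2.resize(grid('top',F['top'][0],0,.5635,.0125,.06,.044,3000),(380,380))
u=proj('scene',[[.5635,.0125,.03]])[0].astype(int);b=cv2.resize(F['scene'][0][u[1]-38:u[1]+38,u[0]-38:u[0]+38],(380,380),interpolation=cv2.INTER_CUBIC)
cv2.imwrite('pics/s4.png',np.hstack([a,b])[:,:,::-1])
g=grid('top',F['top'][0],0,.447,-.296,.1,.02,3000);cv2.imwrite('pics/t4.png',g[:,:,::-1])
E
```

```text
t: 8.82 eef_pos: [0.4982, -0.0867, 0.1796] ee_rot: [3.141, -0.0, 2.768] force: [0.1, -0.1, 1.0] width: 0.0877 gripper_force: 0.0 rows [-1.49 -8.32  1.18] turn -7.68 from [ 0.4982 -0.0867  0.1796] 158.61 t 8.82 F [ 0.1 -0.1  1. ] w 0.0877 0.0
scene 250 ((0.560564398765564, 0.015519972890615463), (0.04396144673228264, 0.0689898356795311), 69.97610473632812) [0.0404 0.0447 0.0473]Traceback (most recent call last):
  File "<stdin>", line 9, in <module>
    return _quantile_unchecked(
        a, q, axis, out, overwrite_input, method, keepdims, weights)
    return _ureduce(a,
                    func=_quantile_ureduce_func,
    ...<5 lines>...
                    overwrite_input=overwrite_input,
                    method=method)
    r = func(a, **kwargs)
    result = _quantile(arr,
                       quantiles=q,
    ...<2 lines>...
                       out=out,
                       weights=wgt)
    slices_having_nans = np.isnan(arr[-1, ...])
                                  ~~~^^^^^^^^^
IndexError: index -1 is out of bounds for axis 0 with size 0
```

The top camera is blocked by the arm, but the scene depth gives a gauge top at 44.7 mm, right for a seated block (44 mm), with yaw and position matching. I go above the tongs with the fingers at 70 mm.

```bash
python3 -m crank '[[[-0.2,-1.4,0,-1.5],[-0.4,-2.8,0,-3],[-0.7,-4.2,0.3,-4.5],[-1,-5.6,0.6,-6],[-1.3,-7,1,-7.3],[-1.5,-8.1,2,-7.5],[-1.5,-8.3,3,-7.5],[-1.5,-8.3,3.6,-7.5],[-1.5,-8.3,3.6,-7.5]]]' 0.2 | tr '\n' ' '
python3 - <<'E'
from h import *
to(.4564,-.2942,.005,-164)
F={}
for n in('scene','top'):
    p,d=arm.grab_frame(n);np.savez(n+'3.npz',p=p,d=d);F[n]=(p,d)
c=np.array([.5635,.0125])
w=world('top',F['top'][1]);m=(np.hypot(w[...,0]-c[0],w[...,1]-c[1])<.045)&(w[...,2]>.035)&(w[...,2]<.06);q=w[m]
if len(q)>9:print(cv2.minAreaRect(q[:,:2].astype(np.float32)),np.median(q[:,2]))
a=cv2.resize(grid('top',F['top'][0],0,.5635,.0125,.06,.044,3000),(360,360))
def crop(n,P,h):
    u=proj(n,[P])[0].astype(int);u=np.clip(u,h,[511-h,383-h]);print(n,u);return cv2.resize(F[n][0][u[1]-h:u[1]+h,u[0]-h:u[0]+h],(360,360),interpolation=cv2.INTER_CUBIC)
cv2.imwrite('pics/s4.png',np.hstack([a,crop('top',[.46,-.294,.05],45)])[:,:,::-1])
E
```

```text
t: 10.05 eef_pos: [0.4601, -0.2903, 0.0882] ee_rot: [3.14, -0.002, -2.856] force: [0.4, -0.6, -0.1] width: 0.07 gripper_force: 0.0 rows [ 0.18 -0.11  3.33] turn 0.07 from [ 0.4601 -0.2903  0.0882] -163.64 t 10.05 F [ 0.4 -0.6 -0.1] w 0.07 0.0
((0.562650203704834, 0.01318272203207016), (0.043382175266742706, 0.06431561708450317), 68.67273712158203) 0.043538547672059655
top [348 219]
```

View pics/s4.png

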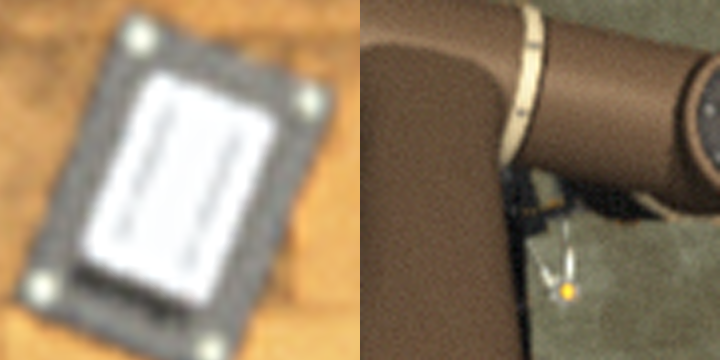

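The gauge is centred on its plate with its ridges up: (0.5627, 0.0132), yaw −21.2°, top at 43.5 mm. On the right, the tongs' drum shows at (567,290) beside the forearm, undisturbed. I descend.

```bash
python3 -m crank '[[[0.18,-0.1,1,0],[0.18,-0.1,2,0],[0.18,-0.1,2.8,0],[0.18,-0.1,3.15,0],[0.18,-0.1,3.3,0],[0.18,-0.1,3.3,0]]]' | tr '\n' ' '
python3 -m crank '[[[0,0,0,0],[0,0,0,0],[0,0,0,0],[0,0,0,0]]]' 0.40 20 | tr '\n' ' '
```

```text
t: 10.9 eef_pos: [0.4571, -0.2948, 0.0074] ee_rot: [-3.141, 0.001, -2.857] force: [-0.1, -1.4, -0.3] width: 0.0701 gripper_force: 0.0 t: 11.4 eef_pos: [0.4568, -0.295, 0.0071] ee_rot: [-3.141, 0.0, -2.857] force: [0.1, -0.8, 1.8] width: 0.0529 gripper_force: 0.6
```

```bash
python3 -m crank '[[[0,0,0,0],[0,0,0,0],[0,0,0,0],[0,0,0,0]]]' 0.48 20 | tr '\n' ' '
python3 -m crank '[[[0,0,0,0],[0,0,0,0],[0,0,0,0],[0,0,0,0],[0,0,0,0]]]' 0.545 20 | tr '\n' ' '
```

```text
t: 11.9 eef_pos: [0.4569, -0.2949, 0.007] ee_rot: [-3.141, 0.001, -2.857] force: [0.9, -1.9, 4.0] width: 0.0455 gripper_force: 5.8 t: 12.52 eef_pos: [0.4569, -0.2949, 0.007] ee_rot: [-3.141, 0.001, -2.857] force: [1.6, -0.2, 4.1] width: 0.0401 gripper_force: 9.8
```

```bash
python3 -m crank '[[[0,0,-0.2,0],[0,0,-0.5,0],[0,0,-1,0],[0,0,-1.8,0],[0,0,-2.8,0],[0,0,-3.6,0],[0,0,-4,0],[0,0,-4,0],[0,0,-4,0]]]' | tr '\n' ' '
python3 - <<'E'
from h import *
a=np.radians(-21.1);C=np.array([.5627,.0132])
o=C-.07*np.array([np.cos(a),np.sin(a)]);print(o)
to(o[0],o[1],.115,-201.1)
E
```

```text
t: 13.65 eef_pos: [0.456, -0.2945, 0.1061] ee_rot: [3.141, -0.001, -2.857] force: [-0.7, 0.2, -1.4] width: 0.0399 gripper_force: 8.0 [0.49739325 0.03839978]
rows [-5.33 12.32 -0.36] turn 7.48 from [ 0.456  -0.2945  0.1061] -163.71 t 13.65 F [-0.7  0.2 -1.4] w 0.0399 8.0
```

Lifted at 39.9 mm width and 8.0 N, matching the marked gap. I carry the tongs over the gauge at a safe height.

```bash
python3 -m crank '[[[-0.4,0.9,-0.4,0.5],[-0.8,2,-0.4,1.3],[-1.4,3.3,-0.4,2.1],[-2,4.6,-0.4,2.9],[-2.5,5.9,-0.4,3.7],[-3.1,7.2,-0.4,4.5],[-3.7,8.5,-0.4,5.3],[-4.2,9.7,-0.4,6.1],[-4.7,10.8,-0.4,6.8],[-5.1,11.7,-0.4,7.3],[-5.3,12.2,-0.4,7.5],[-5.3,12.3,-0.4,7.5]]]' | tr '\n' ' '
python3 - <<'E'
from h import *
to(.4974,.0384,.07,-201.1)
s=arm.get_state();P=s['eef_pos']
p,d=arm.grab_frame('scene');np.savez('scene5.npz',p=p,d=d)
q,e=arm.grab_frame('top');np.savez('top5.npz',p=q,d=e)
a=np.radians(-21.1);t=P[:2]+.07*np.array([np.cos(a),np.sin(a)])
def crop(n,im,h):
    u=proj(n,[[t[0],t[1],.09]])[0].astype(int);print(n,u-h);return cv2.resize(im[u[1]-h:u[1]+h,u[0]-h:u[0]+h],(400,400),interpolation=cv2.INTER_CUBIC)
cv2.imwrite('pics/s6.png',np.hstack([crop('scene',p,40),crop('top',q,25)])[:,:,::-1])
for y in(.012,-.012,.016,-.016):
    for x in (0,.07):
        X=[P[0]+x*np.cos(a)-y*np.sin(a),P[1]+x*np.sin(a)+y*np.cos(a),P[2]+.003+.01]
        print(x,y,[(proj(n,[X])[0]).round(1).tolist() for n in('scene','top')])
E
```

```text
t: 15.15 eef_pos: [0.497, 0.0381, 0.116] ee_rot: [-3.14, -0.001, 2.773] force: [0.3, -0.6, -0.9] width: 0.04 gripper_force: 8.0 rows [-0.01  0.02  1.84] turn -0.0 from [0.497  0.0381 0.116 ] 158.88 t 15.15 F [ 0.3 -0.6 -0.9] w 0.04 8.0
scene [211 131]
top [237 163]
0 0.012 [[253.0, 175.9], [251.8, 204.6]]
0.07 0.012 [[247.1, 161.2], [259.5, 185.3]]
0 -0.012 [[261.7, 174.5], [258.5, 207.2]]
0.07 -0.012 [[255.5, 159.8], [266.1, 188.0]]
0 0.016 [[251.5, 176.2], [250.7, 204.1]]
0.07 0.016 [[245.7, 161.4], [258.4, 184.9]]
0 -0.016 [[263.2, 174.3], [259.6, 207.7]]
0.07 -0.016 [[256.9, 159.6], [267.2, 188.4]]
```

View pics/s6.png

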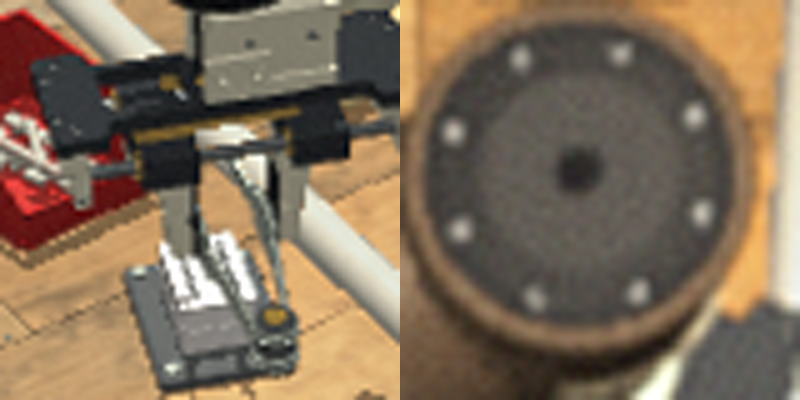

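The scene crop shows the tongs held over the gauge with the drum at (275,315), that is px (266,194), towards the robot. The gripper hides the tips. The drum's depth gives the offset along the tongs and how level they are.

```bash
python3 - <<'E'
from h import *
z=np.load('scene5.npz');p,d=z['p'],z['d'];W=world('scene',d)
P=np.array([.497,.0381,.116]);a=np.radians(-21.1);R=np.array([[np.cos(a),np.sin(a)],[-np.sin(a),np.cos(a)]])
L=W-P;L[...,:2]=L[...,:2]@R.T
m=(L[...,0]<-.02)&(L[...,0]>-.13)&(abs(L[...,1])<.04)&(L[...,2]>-.03)&(L[...,2]<.05)
q=L[m];print(len(q))
k=q[q[:,0]<-.07];print('drum',len(k),k.min(0).round(4),k.max(0).round(4),'top',np.percentile(k[:,2],[50,80,90,95]).round(4))
hsv=cv2.cvtColor(p,cv2.COLOR_RGB2HSV);y=m&(hsv[...,1]>120)&(hsv[...,0]>14)&(hsv[...,0]<32)
v,u=np.nonzero(y&(L[...,0]<-.07));print('yellow px',len(u),u.mean(),v.mean(),L[y&(L[...,0]<-.07)].mean(0).round(4))
for x in(-.098,-.095,-.092):
  for z_ in(.025,.021):
    X=P+[*(R.T@[x,0]),z_];print(x,z_,proj('scene',[X])[0].round(1))
for lo in np.arange(-.07,-.02,.01):
    k=q[(q[:,0]>lo)&(q[:,0]<lo+.01)]
    if len(k):print(round(lo,3),len(k),'y',np.percentile(k[:,1],[5,95]).round(4),'ztop',np.percentile(k[:,2],90).round(4))
E
```

```text
208
drum 139 [-0.1103 -0.0101 -0.0061] [-0.0702  0.0155  0.028 ] top [0.0147 0.0233 0.0247 0.0255]
yellow px 10 265.5 193.8 [-0.0962  0.0027  0.0259]
-0.098 0.025 [266.7 194.3]
-0.098 0.021 [266.7 195.6]
-0.095 0.025 [266.4 193.6]
-0.095 0.021 [266.4 194.8]
-0.092 0.025 [266.1 192.9]
-0.092 0.021 [266.1 194.1]
-0.07 12 y [-0.0093  0.0166] ztop 0.0163
-0.06 17 y [-0.0123  0.0172] ztop 0.0162
-0.05 9 y [-0.0123  0.0188] ztop 0.0161
-0.04 18 y [-0.0149  0.0196] ztop 0.0168
-0.03 13 y [-0.0141  0.0215] ztop 0.0228
```

The drum top sits at the expected height, so the tongs are level, with offsets of about 1 mm. I correct by −1 mm in x and y and lower until the tips are about 17 mm above the ridges.

```bash
python3 -m crank '[[[0.04,-0.04,0.4,0],[0.04,-0.04,0.9,0],[0.04,-0.04,1.4,0],[0.04,-0.04,1.8,0],[0.04,-0.04,2.05,0],[0.04,-0.04,2.16,0],[0.04,-0.04,2.16,0],[0.04,-0.04,2.16,0],[0.04,-0.04,2.16,0],[0.04,-0.04,2.16,0]]]' | tr '\n' ' '
python3 - <<'E'
from h import *
p,d=arm.grab_frame('scene');W=world('scene',d);s=arm.get_state();P=s['eef_pos'];print(P,s['width'],s['gripper_force'],s['force'])
u=proj('scene',[[.54,.03,.06]])[0].astype(int);h=45
cv2.imwrite('pics/s7.png',cv2.resize(p[u[1]-h:u[1]+h,u[0]-h:u[0]+h],(600,600),interpolation=cv2.INTER_CUBIC)[:,:,::-1])
E
```

```text
t: 16.5 eef_pos: [0.4962, 0.037, 0.063] ee_rot: [3.141, 0.0, 2.772] force: [0.2, -1.2, -1.3] width: 0.0399 gripper_force: 8.0 [0.49613736 0.03704992 0.06298115] 0.04010637418793651 7.9911428689956665 [-0.23165     0.29268109 -0.99348343]
```

View pics/s7.png

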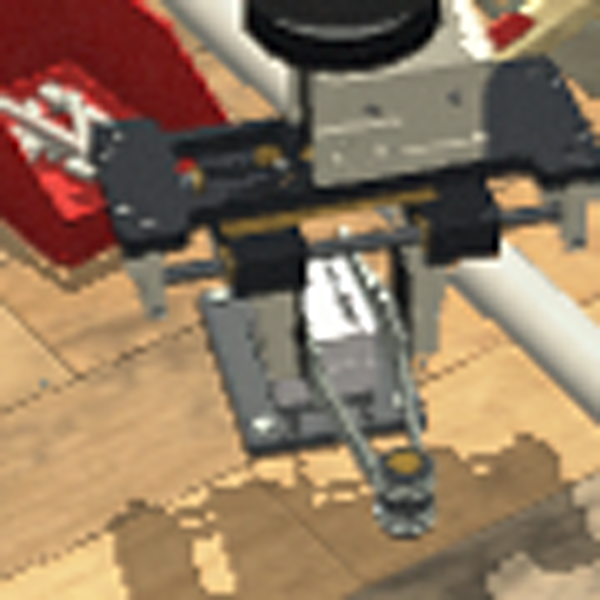

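The tongs are level, with the drum at (405,475) and the arms running forward over the seated gauge at (340,310), clear of it. The grip is steady at 40.0 mm and 8.0 N. I hand in.

```bash
python3 -c "
from station import arm
print(arm.job_done())"
```

```text
the job is handed in; nothing more can be done
None
```

The job is handed in at about 16.5 s: the gauge is seated on its pegs, and the tongs are held level at 40 mm over the plates (the marked 24 mm tip gap), with the tips about 17–19 mm above the ridges; the gripper hid the tips, so their position and gap come from the grip width, grip force and drum position, not from sight.

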